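Drive the stuck bearing sleeve out of its housing

ROBOT

A 6-joint arm with a two-finger parallel gripper is mounted at the origin on the work surface. World frame = base frame: x ahead of the robot, y to its left, z up, the work surface at z = 0. Lengths are in mm, angles in rad, forces in N, time in s.
With the tool pointing down it reaches from about 375 to 975 mm from the base axis. Payload 3.8 kg.
Tool frame: the origin (TCP) lies between the finger pads; the fingertips stand env.nose_length ahead of it and the grasp point (between the pads) lies 5 mm behind it (env.nose_length is the distance from the TCP to the fingertips, in mm); z points along the fingers, x is the direction in which the jaws open and shut, and the axes are right-handed (so a half turn about z gives the same grasp; the last joint's range is limited). The gripper opens to 85 mm and grips with 20 to 120 N. Pads are 22 mm wide; open, the fingers measure 114 mm over their backs; the gripper's body (76 mm by 85 mm) begins 54 mm behind the grasp point. The pads swing forward as they close: fully open they stand 13 mm farther back than shut.
Start: joints at [-1.276, 0.264, 1.604, -0, 1.274, -0.037], TCP at [219.873, -638.18, 245.28] pointing down, gripper open.
Joint ranges: [-2.63, 2.63], [-0.94, 2.18], [0.31, 2.57], [-1.31, 4.45], [0, 2.66], [-2.55, 2.55]. Speed limits (rad/s): [2.57, 2.57, 3.14, 3.14, 3.14, 3.14].

INTERFACE

Orientations are given as a rotation vector (axis times angle).
In Python, from plant import env gives the robot as it stands.
- The arm moves only by the shell command python3 -m handwheel 'ROWS'. ROWS is JSON, a list of rows, each a list of 3 entries, a list of its own where there are three numbers: the turn, a rotation vector about the tool's x, y, z in rad, then the shift along the tool's x, y, z in mm, then the closure in counts, from 0 (fully open) to 255 (shut). A call has 1 to 10 rows; each row is the pose to reach, as a shift and turn from the pose commanded when the call began, along the tool's axes at that moment; what a row does not reach only later rows make up. A row lasts 1/10 s, in which the tool goes at most 50 mm and 8.59 degrees, less where a joint would pass 70% of its speed; a pose out of reach is approached as far as the arm can. A call with a gripper value outside its range is refused whole. The fingers move at their own pace and stop on an object; the grip force is fixed at half the most. Time passes only in rows, so rows that repeat a pose let the fingers close. It gives the time, the measured TCP pose, the force and the opening at its end, in the units of the state.
- env.get_state(): the state, without advancing time (a new reading comes with each control period).
- env.grab_frame(name): name is "scene" or "top"; returns the picture (400x640x3 uint8, red, green, blue); there is no depth.
- env.camera_model(name): a dict with "fx", "fy", "cx", "cy" (pixels), "position" and "rotation" of the camera in the world. Camera axes: x right, y down, z forward; pixel columns grow to the right and rows downward; lengths in mm; the calibration is good to about 2 mm. A picture is of the moment at which its call begins. camera_model takes no time and is no camera call.
- env.hand_in(): hands the job in, once; it reports no verdict.
The state is a dict: "time": time; "qpos": joint angles; "qvel": joint speeds; "effort": joint torques, N m; "eef_pos": TCP position; "tcp_rot": TCP orientation; "wrist_force": force on the tool from outside, world axes, zero at the start; "torque": the same for the moment, N m; "finger_gap": finger opening in mm.
Only numpy, scipy, OpenCV 4.12 (cv2) and the standard library are available. Lean on these libraries where they do the work, as an engineer would, in place of code of your own. Each camera call takes 0.05 s, during which the arm holds its last target.

TASK

A brass bearing sleeve is stuck in the bore of the aluminium housing on the ejector fixture. Take the long slim drift from the wooden rack, lay it in the fixture's two V rests with its headless tip towards the bore, and push it gently through the bore from behind, without ramming it, until the sleeve drops out into the catch tray and the drift's head comes up firmly against the depth stop behind the rear rest. Then draw the drift back clear of the housing and leave it lying in the two V rests; leave the thick drift in the rack and everything else on the bench where it is.

Things in the scene. Friction and masses are not known exactly. Their poses are not given: they have to be found in the camera images.
- press: Ejector fixture, fixed to the bench. Origin at bench height straight below the near mouth of the bore; x = push direction (V rests, then housing, then catch tray), z up. Steel base plate 90 wide, 10 thick, x=-150 to +125. Aluminium housing x=0 to +40, 60 wide, top at z=86. A small spring plunger inside the housing grips the sleeve.
- bore_mouth (a point): Centre of the near mouth of the housing's level through bore, 16 in diameter, 40 long, along the fixture's x axis (axes as press), 60 above the bench; mouth chamfer 2. The far mouth is 40 further along x.
- rear_rest (a point): Point on the bore axis above the middle of the rear V rest, 120 before the near mouth; the front rest is alike, 20 before the near mouth. Each is 8 thick along x, a 90-degree V notch open upward, 34 wide at its mouth (48 overall), rising to z=70; a 10 rod lying in both has its axis in line with the bore, at z=60. Between the rests nothing stands above the base plate (z=10).
- stop_foot (a point): Bench-level point 120 before the near mouth, under the depth stop, axes as press. The stop is a steel V plate set 1 to 8 behind the rear rest, differently each time and not measured: find it by touch. It lets the shank lie freely (clear by 1) but not the head; it is rigid and does not give. 5 N or more of push for a moment is firmly against it; over 60 N is ramming.
- tray_mid (a point): Centre of the catch tray's floor, beyond the housing: the tray runs from x=40 to 120 of the fixture, 80 wide inside, floor at z=10, walls to z=40.
- sleeve_centre (a point): Centre of the brass sleeve, 15 outside diameter, 18 long, hole 6 (too small for the drift), 24 g; x axis = its length. It sits wholly inside the bore, its centre 14 to 26 from the near mouth. It resists the push with about 10 to 20 N until its centre is about 35 from the near mouth; it tips out and falls when the drift's tip reaches about the far mouth.
- drift_mid (a point): Middle of the long slim steel drift, on its axis: 184 long, shank 10 in diameter, at one end a round head 16 in diameter, 8 long. x axis = from head to tip; tip at +92, back of head at -92; about 120 g, balance point 6 from the middle towards the head. Lies level in the rack, axis 45 up. Lying in the V rests and pushed in, its head meets the depth stop when the tip is 44 to 51 past the near mouth.
- drift_tip (a point): Centre of the drift's headless tip (chamfered); axes as drift_mid.
- fat_mid (a point): On the axis of the thick steel drift, a bystander in the rack's other place: 18 in diameter (too thick for the bore), 140 long, head 24 in diameter; this point is 65 from its tip. Axis 51 above the bench.
- rack: Wooden drift rack, fixed to the bench. Origin at the centre of its underside. Base 120 (x) by 130 (y) by 10; the two drifts lie along x, tips to +x, one at y=+42, the other at y=-42 (either way round), each in two V notches 8 thick at x=-50 and +50 that rise to z=55. Nothing stands between the notches above the base.
- dish: Bystander, not to be moved: small white bowl, 80 wide, 22 high (mm); origin at its underside or on its axis.
- jar: Bystander, not to be moved: amber jar with black cap, 48 wide, 55 high (mm); origin at its underside or on its axis.
- mandrel: Bystander, not to be moved: upright tapered steel ring mandrel on a round foot 56 wide, 130 high (mm); origin at its underside or on its axis.
- brush: Bystander, not to be moved: bench brush lying down (mm); origin at its underside or on its axis.
- wax_block: Bystander, not to be moved: block of carving wax 70x35x22 (mm); origin at its underside or on its axis.
- bur_block: Bystander, not to be moved: wooden block 60x90x30 with small burs standing in it, 55 high overall (mm); origin at its underside or on its axis.
- screwdriver: Bystander, not to be moved: screwdriver lying down (mm); origin at its underside or on its axis.
There are look-alikes about, which are no part of the job. What is shaped like the part that bears drift_mid but black or turquoise is not meant.

How it is judged (in metres and radians):
On the way, in this order (a step that is already met when the one before it is completed fails the run):
1. the slim drift's tip has entered the bore while the sleeve is still seated in it (x of drift_tip in the frame of press between 0.002 and 0.04 m and y of drift_tip in the frame of press between -0.006 and 0.006 m and z of drift_tip in the frame of press between 0.053 and 0.067 m and x of sleeve_centre in the frame of press below 0.034 m), for 0.05 s.
2. the drift has been pushed through the bore, the sleeve is in the catch tray and the drift's head is pressed firmly against the depth stop (x of drift_tip in the frame of press above 0.042 m and y of drift_tip in the frame of press between -0.006 and 0.006 m and z of drift_tip in the frame of press between 0.053 and 0.067 m and x of sleeve_centre in the frame of press between 0.041 and 0.121 m and y of sleeve_centre in the frame of press between -0.041 and 0.041 m and z of sleeve_centre in the frame of press below 0.035 m and contact force between drift and press above 5 N), for 0.1 s.
At the end, for the whole second after the job is handed in: The sleeve lies at rest in the catch tray; the slim drift lies at rest in both V rests (its tip and middle within 6 mm of the bore axis), its tip 1 to 60 mm short of the near mouth; nothing is held (x of sleeve_centre in the frame of press between 0.041 and 0.121 m and y of sleeve_centre in the frame of press between -0.041 and 0.041 m and z of sleeve_centre in the frame of press below 0.035 m and x of drift_tip in the frame of press between -0.06 and -0.001 m and y of drift_tip in the frame of press between -0.006 and 0.006 m and z of drift_tip in the frame of press between 0.054 and 0.066 m and y of drift_mid in the frame of press between -0.006 and 0.006 m and z of drift_mid in the frame of press between 0.054 and 0.066 m and linear speed of each of drift, sleeve below 0.02 m/s); the robot touches nothing.
It fails at once if the drift is rammed: more than 60 N between it and the fixture (contact force between drift and press above 60 N).
It fails at once if the sleeve is rammed: more than 60 N on it from the drift (contact force between drift and sleeve above 60 N).
It fails at once if the thick drift is moved more than 25 mm (distance of fat_mid from where it was at the start of the episode above 0.025 m).
It fails at once if a thing on the bench is moved more than 30 mm (distance of any of dish, jar, mandrel, brush, wax_block, bur_block, screwdriver from where it was at the start of the episode above 0.03 m).
It also fails if it takes over 61 s, if anything falls off the work surface, if the arm or the gripper's body presses on something with over 40 N, if the wrist force passes 120 N, or if a joint passes its speed limit or range.

## Working session

There is one attempt and no reset: what is moved stays moved. The work goes in short steps, Python scripts to look and compute and a shell command to move; the robot and the scene stay as the last step left them, time stands still between calls to the robot, and variables do not carry over. Pictures are saved under pics/ and viewed, and the job is handed in when it is done.

```bash
mkdir -p pics; ls; python3 - <<'E'
from plant import env
import cv2,json
s=env.get_state();print(s, env.nose_length)
for n in("scene","top"):
    cv2.imwrite(f"pics/{n}0.png",env.grab_frame(n)[:,:,::-1]); print(n,env.camera_model(n))
E
```

```text
pics
{'time': 0.0, 'qpos': array([-1.27589617e+00,  2.64752777e-01,  1.60540082e+00, -5.82771574e-06,
        1.27366772e+00, -3.69179107e-02]), 'qvel': array([-0.00069027, -0.00106584,  0.00178212,  0.00106248,  0.00085016,
       -0.00057212]), 'effort': array([-1.09652483e-03, -5.15115595e+01, -3.67315829e+01, -2.06398513e-04,
        1.28416266e-02,  2.29273257e-05]), 'eef_pos': array([ 219.67043396, -637.51246861,  243.94774456]), 'tcp_rot': array([-2.55670358,  1.82327928,  0.00277742]), 'wrist_force': array([-0.41484611,  0.0204658 , -0.37662089]), 'torque': array([-0.03806956, -0.00071499,  0.00029403]), 'finger_gap': 85.31878123297686} 14.0
scene {'fx': 427.09619708116674, 'fy': 427.09619708116674, 'cx': 324.61108803545784, 'cy': 195.33905891046822, 'position': array([1038.20766855, -502.67993657,  956.97166823]), 'rotation': array([-2.27234888, -0.99487825,  0.35049166])}
top {'fx': 520.8480451605742, 'fy': 520.8480451605742, 'cx': 328.01106402122593, 'cy': 196.9373728935884, 'position': array([ 276.67350281,   -6.44901976, 1646.78803858]), 'rotation': array([-2.10331824,  2.16831419, -0.14050829])}
```

View pics/scene0.png

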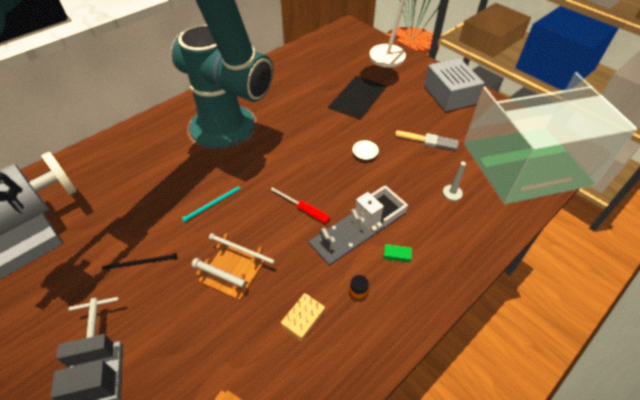

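View pics/top0.png

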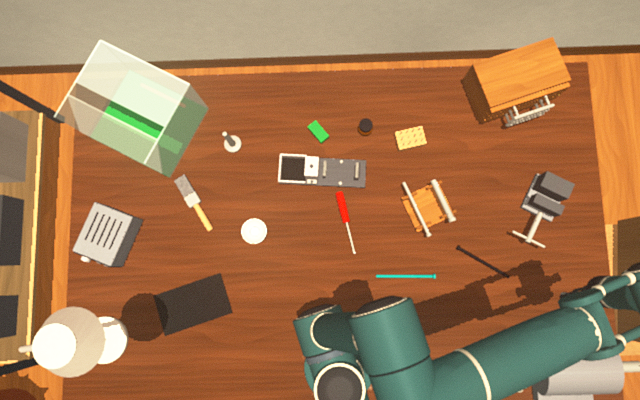

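The top view shows the fixture at about (322,170), with the tray to the left, and the rack at about (428,207). There are look-alikes: a turquoise rod at (406,276) and a black rod at (482,261). The steel drifts lie in the rack. I'll enlarge both.

```bash
cat > h.py <<'E'
import numpy as np,cv2
from plant import env
from scipy.spatial.transform import Rotation as R
def ray(n,u,v):
    m=env.camera_model(n);d=R.from_rotvec(m["rotation"]).apply([(u-m["cx"])/m["fx"],(v-m["cy"])/m["fy"],1.]);return np.array(m["position"]),d
def onz(n,u,v,z):
    p,d=ray(n,u,v);return p+d*(z-p[2])/d[2]
def proj(n,P):
    m=env.camera_model(n);c=R.from_rotvec(m["rotation"]).inv().apply(np.array(P)-m["position"]);return np.array([m["fx"]*c[0]/c[2]+m["cx"],m["fy"]*c[1]/c[2]+m["cy"]])
def crop(src,x0,y0,w,h,k,out):
    im=cv2.imread(src)[y0:y0+h,x0:x0+w];cv2.imwrite(out,cv2.resize(im,None,fx=k,fy=k,interpolation=cv2.INTER_CUBIC))
E
python3 - <<'E'
from h import *
crop("pics/top0.png",390,165,80,80,7,"pics/c1.png")
crop("pics/top0.png",270,145,105,50,7,"pics/c2.png")
crop("pics/scene0.png",180,180,235,125,3,"pics/c3.png")
E
```

```text
(no output)
```

View pics/c1.png

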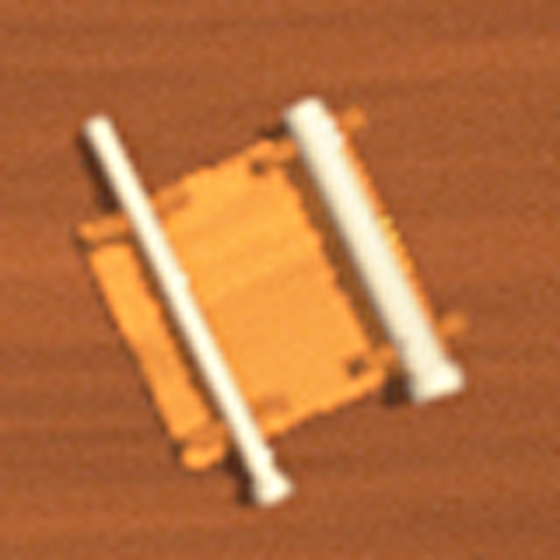

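View pics/c2.png

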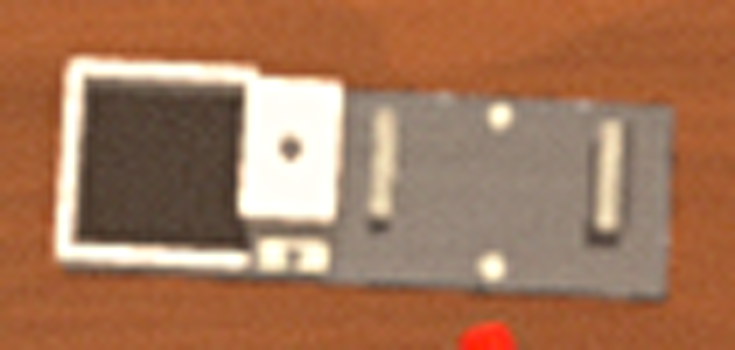

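View pics/c3.png

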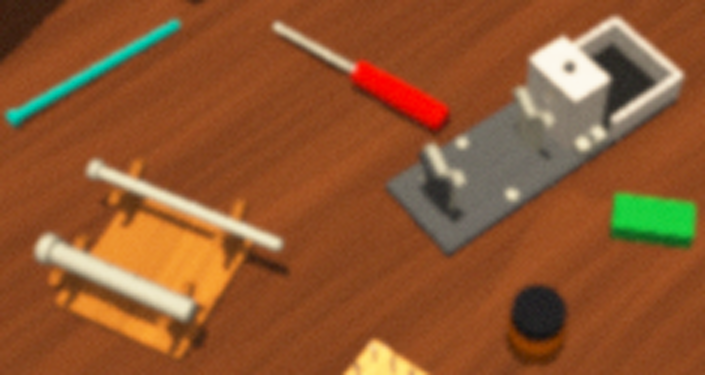

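Steel drifts in the rack: the slim one has its tip at top (404,183) and head at (429,235); the thick one is at (435,180)–(453,219). The left one is thinner, longer and steel-coloured, so it is the one meant. The turquoise (406,276) and black (482,261) rods are look-alikes. Next I measure.

```bash
python3 - <<'E'
from h import *
def comp(src,x0,y0,x1,y1,lo,hi):
    im=cv2.imread(src);hsv=cv2.cvtColor(im,cv2.COLOR_BGR2HSV)
    m=cv2.inRange(hsv,lo,hi);k=np.zeros_like(m);k[y0:y1,x0:x1]=m[y0:y1,x0:x1]
    n,l,s,c=cv2.connectedComponentsWithStats(k)
    return l,[(i,s[i],c[i]) for i in range(1,n) if s[i][4]>15]
for src,n,b in(("pics/top0.png","top",(398,175,465,245)),("pics/scene0.png","scene",(185,230,285,300))):
    l,cs=comp(src,*b,(0,0,140),(179,95,255))
    for i,s,c in cs:
        p=np.argwhere(l==i)[:,::-1].astype(float);d=np.linalg.svd(p-p.mean(0),full_matrices=False)[2][0]
        t=(p-p.mean(0))@d;A=p.mean(0)+d*(t.min()-.5*0);B=p.mean(0)+d*t.max()
        a=onz(n,*A,45);e=onz(n,*B,45)
        print(n,s,A.round(1),B.round(1),a.round(1),e.round(1),np.linalg.norm(a-e).round(1))
# housing top / plate
im=cv2.imread("pics/top0.png");hsv=cv2.cvtColor(im,cv2.COLOR_BGR2HSV)
C=lambda x,y:(270+(x+.5)/7-.5,145+(y+.5)/7-.5)
for nm,pts,z in(("housing",[(253,78),(343,82),(333,222),(239,216)],86),("plate end",[(672,103),(662,297)],10),("front rest",[(385,108),(378,222)],70),("rear rest",[(611,122),(605,234)],70),("tray top",[(68,60),(57,262),(255,68),(245,265)],40)):
    P=[onz("top",*C(*p),z)[:2] for p in pts]
    print(nm,np.round(P,1).tolist(),np.mean(P,0).round(1))
C=lambda x,y:(180+(x+.5)/3-.5,180+(y+.5)/3-.5)
for nm,pts,z in(("housing",[(530,55),(563,37),(609,75),(572,95)],86),("plate end",[(388,187),(449,253)],10)):
    P=[onz("scene",*C(*p),z)[:2] for p in pts]
    print("scene",nm,np.round(P,1).tolist(),np.mean(P,0).round(1))
E
```

```text
top [431 179  25  43 262] [432.3 179.3] [452.5 221.2] [ 562.1 -308.1   45. ] [ 429.6 -362.5   45. ] 143.3
top [402 182  30  55 208] [403.2 181.9] [429.  235.5] [ 557.  -217.3   45. ] [ 387.7 -287.8   45. ] 183.3
scene [209 234  65  29 290] [209.4 235.1] [273.3 261.4] [ 383.9 -291.1   45. ] [ 556.2 -218.9   45. ] 186.8
scene [192 258  53  29 411] [192.1 260.7] [243.2 283.7] [ 419.9 -364.4   45. ] [ 555.9 -309.    45. ] 146.8
housing [[641.1, 82.1], [637.9, 42.7], [575.7, 48.7], [579.7, 89.6]] [608.6  65.8]
plate end [[640.6, -105.4], [550.7, -97.3]] [ 595.7 -101.4]
front rest [[629.3, 25.0], [578.1, 29.5]] [603.7  27.2]
rear rest [[619.6, -74.6], [569.5, -70.1]] [594.6 -72.3]
tray top [[662.9, 168.3], [570.3, 174.6], [656.4, 83.7], [566.2, 90.3]] [614.  129.2]
scene housing [[574.9, 49.8], [580.2, 86.3], [637.1, 84.4], [630.4, 44.7]] [605.6  66.3]
scene plate end [[555.3, -101.8], [640.2, -107.9]] [ 597.8 -104.9]
```

Both views agree to about 2 mm, and the lengths check out: 183–187 for the drift, 40×62 for the housing top. The drift runs at 22.7°, mid (471,-254). The press yaw is about 85.1° and its origin about (605.7,46.7). Now the move helper.

```bash
cat >> h.py <<'E'
PO=np.array([605.7,46.7,0]);PY=np.radians(85.1)
PX=np.array([np.cos(PY),np.sin(PY),0]);PYv=np.array([-np.sin(PY),np.cos(PY),0])
def target(pos,xang):
    a=np.radians(xang);x=np.array([np.cos(a),np.sin(a),0]);z=np.array([0,0,-1.]);return np.array(pos,float),R.from_matrix(np.c_[x,np.cross(z,x),z])
def rel(pos,xang):
    s=env.get_state();p,r=target(pos,xang);r0=R.from_rotvec(s["tcp_rot"])
    print("turn",(r0.inv()*r).as_rotvec().round(4),"shift",r0.inv().apply(p-s["eef_pos"]).round(1),"| at",s["eef_pos"].round(1),"F",s["wrist_force"].round(1),"gap",round(s["finger_gap"],1),"t",s["time"],"q6",s["qpos"][5].round(2))
E
python3 -c "
from h import *
rel([471,-254,120],-67.3)"
```

```text
turn [-0.0001  0.0021 -0.0644] shift [-280.5 -362.5  124.6] | at [ 219.7 -637.6  244. ] F [0.6 0.4 0.1] gap 85.4 t 0.1 q6 -0.04
```

```bash
python3 -m handwheel '[[[0,0.002,-0.064],[-280,-362,124],100],[[0,0.002,-0.064],[-280,-362,124],100],[[0,0.002,-0.064],[-280,-362,124],100],[[0,0.002,-0.064],[-280,-362,124],100],[[0,0.002,-0.064],[-280,-362,124],100],[[0,0.002,-0.064],[-280,-362,124],100],[[0,0.002,-0.064],[-280,-362,124],100],[[0,0.002,-0.064],[-280,-362,124],100],[[0,0.002,-0.064],[-280,-362,124],100],[[0,0.002,-0.064],[-280,-362,124],100]]'
python3 -c "
from h import *
rel([471,-254,40],-67.3)
cv2.imwrite('pics/t1.png',env.grab_frame('top')[:,:,::-1]);cv2.imwrite('pics/s1.png',env.grab_frame('scene')[:,:,::-1])
crop('pics/s1.png',160,150,200,150,4,'pics/s1c.png')"
```

```text
time: 1.1
eef_pos: [471.3, -251.7, 119.5]
tcp_rot: [2.617, -1.738, -0.002]
wrist_force: [-0.7, -0.5, -0.3]
finger_gap: 52.0
turn [0.0009 0.0009 0.002 ] shift [ 2.1  1.  79.5] | at [ 471.3 -251.7  119.5] F [-0.7 -0.5 -0.3] gap 52.0 t 1.1 q6 0.64
```

View pics/s1c.png

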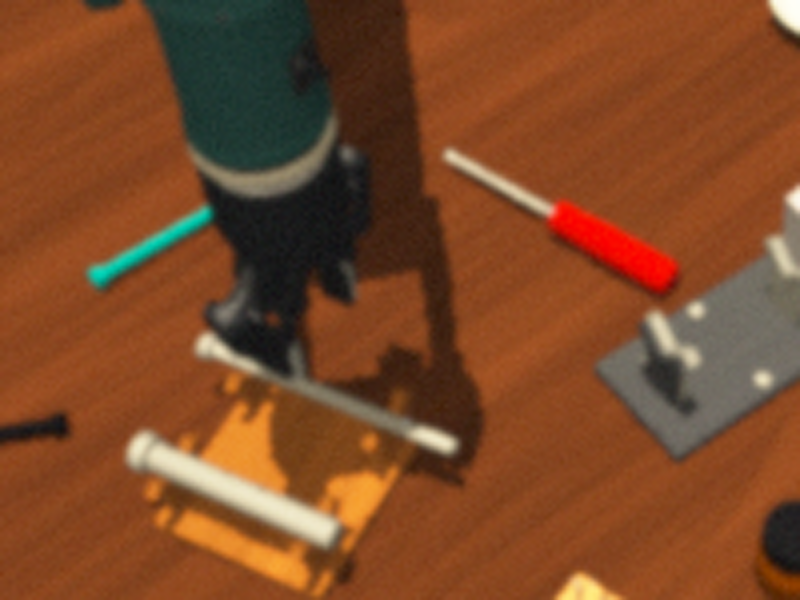

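The gripper is above the slim drift (scene px ~(232,243)), with the jaws across it. Descending and closing.

```bash
python3 -m handwheel '[[[0,0,0.002],[2,1,30],100],[[0,0,0.002],[2,1,55],100],[[0,0,0.002],[2,1,70],100],[[0,0,0.002],[2,1,79.5],100],[[0,0,0.002],[2,1,79.5],100],[[0,0,0.002],[2,1,79.5],100]]'
python3 -m handwheel '[[[0,0,0],[0,0,0],180],[[0,0,0],[0,0,0],220],[[0,0,0],[0,0,0],255],[[0,0,0],[0,0,0],255],[[0,0,0],[0,0,0],255],[[0,0,0],[0,0,0],255],[[0,0,0],[0,0,0],255]]'
python3 -c "
from h import *
rel([471,-254,40],-67.3)"
```

```text
time: 1.8
eef_pos: [471.2, -258.6, 42.4]
tcp_rot: [2.612, -1.744, 0.004]
wrist_force: [-0.2, -0.3, 0.3]
finger_gap: 52.0
time: 2.5
eef_pos: [469.9, -254.6, 42.6]
tcp_rot: [-2.61, 1.744, 0.006]
wrist_force: [-3.9, 11.7, 10.9]
finger_gap: 7.8
turn [ 0.0003  0.0044 -0.0036] shift [-0.1 -1.3  2.6] | at [ 469.9 -254.6   42.6] F [-3.9 11.7 10.9] gap 7.8 t 2.5 q6 0.63
```

```bash
python3 -m handwheel '[[[0,0,0],[0,0,-10],255],[[0,0,0],[0,0,-35],255],[[0,0,0],[0,0,-70],255],[[0,0,0],[0,0,-100],255],[[0,0,0],[0,0,-100],255],[[0,0,0],[0,0,-100],255],[[0,0,0],[0,0,-100],255]]'
python3 -c "
from h import *
cv2.imwrite('pics/t2.png',env.grab_frame('top')[:,:,::-1]);cv2.imwrite('pics/s2.png',env.grab_frame('scene')[:,:,::-1])
g=PO+PX*-150
rel([g[0],g[1],140],-4.9)
crop('pics/s2.png',160,130,200,150,4,'pics/s2c.png')
crop('pics/t2.png',380,150,100,100,6,'pics/t2c.png')"
```

```text
time: 3.2
eef_pos: [469.8, -257.3, 140.6]
tcp_rot: [2.612, -1.743, -0.001]
wrist_force: [-0.4, -0.0, -1.5]
finger_gap: 7.9
turn [ 0.0015  0.0017 -1.0915] shift [ -95.2 -173.1   -0.3] | at [ 469.5 -257.1  140. ] F [ 0.6 -0.5 -1.9] gap 7.8 t 3.3 q6 0.63
```

View pics/s2c.png

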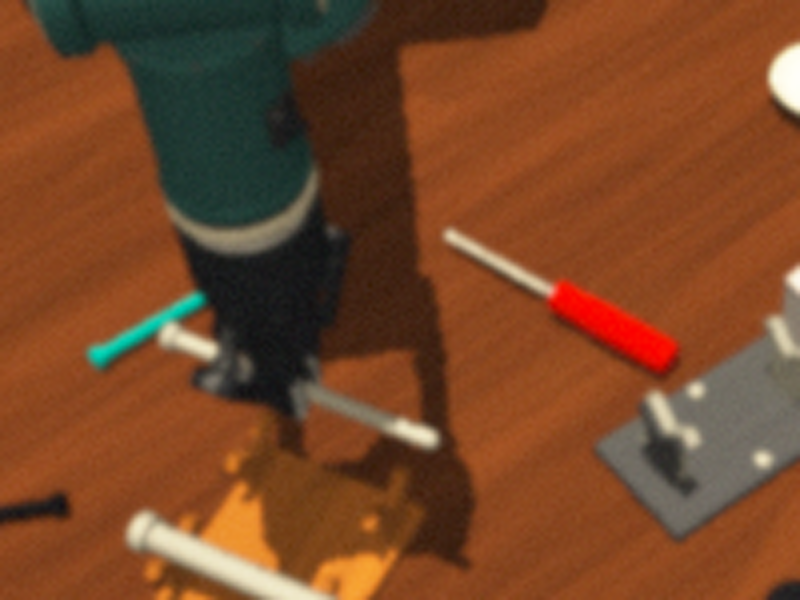

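View pics/t2c.png

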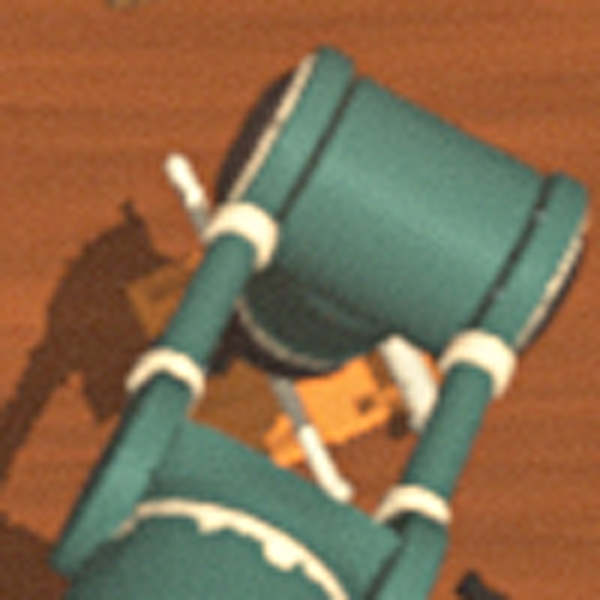

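```bash
python3 - <<'E'
from h import *
for n,pts in(("top",[(408.7,175.5),(438,232.8)]),("scene",[(269.2,239.6),(199.6,213.3)])):
    a,b=[onz(n,*p,145) for p in pts];d=a-b
    print(n,a.round(1),b.round(1),np.linalg.norm(d).round(1),np.degrees(np.arctan2(d[1],d[0])).round(1),((a+b)/2).round(1))
    s=env.get_state();e=s["eef_pos"];u=d/np.linalg.norm(d);print("tip ahead of grip",(a-e)@u)
# two-ray height of the tip
p,d=ray("top",408.7,175.5);q,f=ray("scene",269.2,239.6)
t=np.linalg.lstsq(np.c_[d,-f],q-p,rcond=None)[0];print("tip",p+d*t[0],q+f*t[1])
p,d=ray("top",438,232.8);q,f=ray("scene",199.6,213.3)
t=np.linalg.lstsq(np.c_[d,-f],q-p,rcond=None)[0];print("head",p+d*t[0],q+f*t[1])
x=R.from_rotvec(s["tcp_rot"]).as_matrix();print(np.degrees(np.arctan2(x[1,0],x[0,0])))
E
```

```text
top [ 558.  -221.3  145. ] [ 387.9 -296.5  145. ] 186.0 23.9 [ 472.9 -258.9  145. ]
tip ahead of grip 95.35212700390416
scene [ 558.  -221.2  145. ] [ 386.7 -296.7  145. ] 187.2 23.8 [ 472.4 -259.   145. ]
tip ahead of grip 95.4110642944047
tip [ 557.98135967 -221.26547359  144.98056917] [ 558.01005409 -221.21984223  144.97941696]
head [ 387.79784269 -296.34785464  145.85003604] [ 387.47411775 -296.9828811   145.94872081]
-67.43797973994457
```

Held level at z≈145, tip ≈94.5 ahead of the grip, both views consistent. Moving to above the rests.

```bash
python3 -c "
from h import *
g=PO+PX*-99.5
print(g);rel([g[0],g[1],120],-5.3)"
```

```text
[597.20101615 -52.43635697   0.        ]
turn [ 0.0015  0.0017 -1.0845] shift [-140.  -196.4   19.7] | at [ 469.5 -257.1  140. ] F [ 0.6 -0.5 -1.9] gap 7.8 t 3.3 q6 0.63
```

```bash
python3 -m handwheel '[[[0,0,-0.13],[-17,-24,0],255],[[0,0,-0.26],[-34,-48,0],255],[[0,0,-0.39],[-51,-72,0],255],[[0,0,-0.52],[-68,-96,0],255],[[0,0,-0.65],[-85,-120,0],255],[[0,0,-0.78],[-102,-144,0],255],[[0,0,-0.91],[-119,-168,5],255],[[0,0,-1.03],[-135,-190,12],255],[[0.001,0.001,-1.085],[-140,-196.4,20],255],[[0.001,0.001,-1.085],[-140,-196.4,20],255]]'
python3 -m handwheel '[[[0,0,0],[0,0,0],255],[[0,0,0],[0,0,0],255],[[0,0,0],[0,0,0],255],[[0,0,0],[0,0,0],255]]'
python3 -c "
from h import *
cv2.imwrite('pics/t3.png',env.grab_frame('top')[:,:,::-1]);cv2.imwrite('pics/s3.png',env.grab_frame('scene')[:,:,::-1])
g=PO+PX*-99.5
rel([g[0],g[1],60],-5.3)
crop('pics/s3.png',280,150,160,130,5,'pics/s3c.png')
crop('pics/t3.png',270,130,120,80,6,'pics/t3c.png')"
```

```text
time: 4.3
eef_pos: [597.0, -51.6, 118.5]
tcp_rot: [3.137, -0.141, -0.005]
wrist_force: [-0.2, -0.5, -1.4]
finger_gap: 7.8
time: 4.7
eef_pos: [598.4, -53.8, 121.9]
tcp_rot: [3.136, -0.147, 0.004]
wrist_force: [0.5, 0.1, -1.6]
finger_gap: 8.1
turn [ 0.0015 -0.0028 -0.0004] shift [-1.6 -1.2 61.9] | at [598.5 -53.6 121.9] F [ 0.3 -0.2 -1.6] gap 7.6 t 4.8 q6 -0.04
```

View pics/s3c.png

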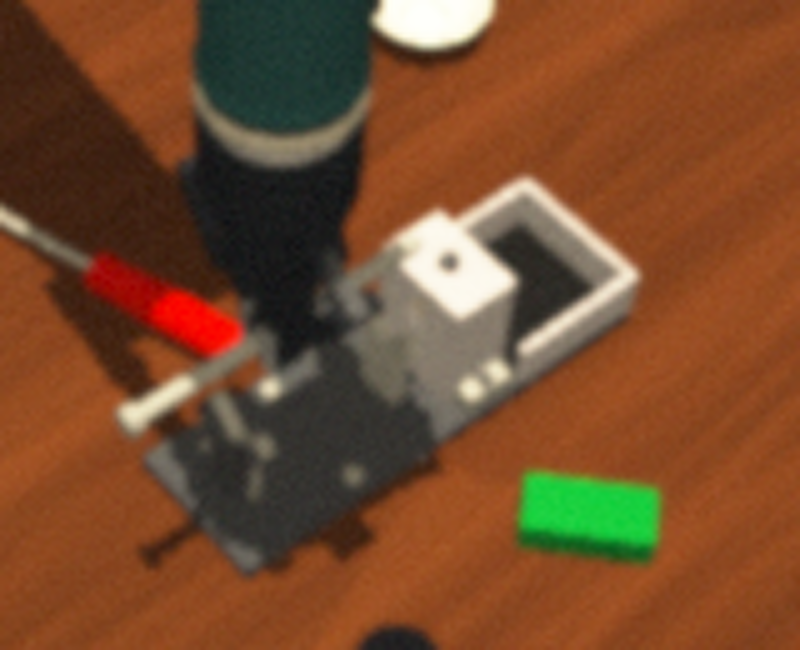

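View pics/t3c.png

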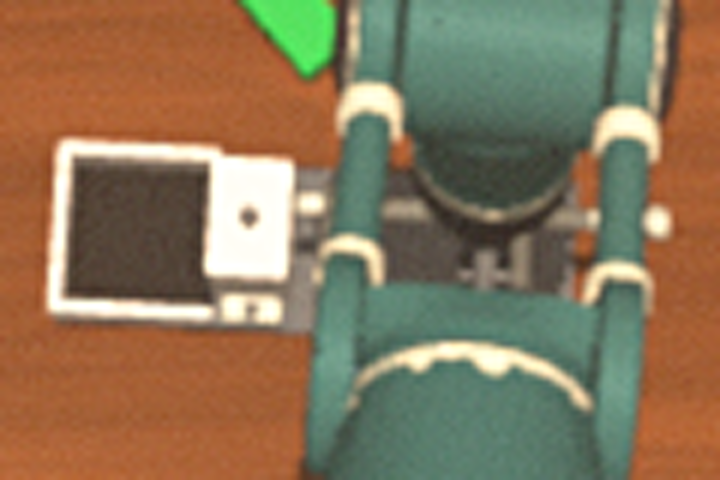

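The drift hangs level over the fixture: head at top px ~(379.5,166.5), tip ~(320,163.5). I'll check its line against the fixture axis.

```bash
python3 - <<'E'
from h import *
T=lambda x,y:(270+(x+.5)/6-.5,130+(y+.5)/6-.5)
S=lambda x,y:(280+(x+.5)/5-.5,150+(y+.5)/5-.5)
z=126.9
r=[("head t",onz("top",*T(670,222),z)),("tip t",onz("top",*T(299,203),z)),("head s",onz("scene",*S(122,418),z)),("tip s?",onz("scene",*S(415,240),z))]
for n,p in r: print(n,p.round(1),"press x,y",((p-PO)@PX).round(1),((p-PO)@PYv).round(1))
d=r[1][1]-r[0][1];print(np.linalg.norm(d),np.degrees(np.arctan2(d[1],d[0])))
d=r[1][1]-r[2][1];print(np.linalg.norm(d),np.degrees(np.arctan2(d[1],d[0])))
E
```

```text
head t [ 591.  -144.   126.9] press x,y -191.2 -1.6
tip t [606.7  39.5 126.9] press x,y -7.1 -1.6
head s [ 588.4 -143.6  126.9] press x,y -191.0 0.9
tip s? [606.4  36.5 126.9] press x,y -10.1 -1.6
184.12042404110693 85.1068464959374
183.94383564272727 84.31785377214113
```

```bash
python3 -m handwheel '[[[0,0,0],[-1.6,-1.5,20],255],[[0,0,0],[-1.6,-1.5,40],255],[[0,0,0],[-1.6,-1.5,54],255],[[0,0,0],[-1.6,-1.5,60],255],[[0,0,0],[-1.6,-1.5,60],255],[[0,0,0],[-1.6,-1.5,60],255],[[0,0,0],[-1.6,-1.5,60],255]]'
python3 -m handwheel '[[[0,0,0],[0,0,1],255],[[0,0,0],[0,0,2],255],[[0,0,0],[0,0,3],255],[[0,0,0],[0,0,4],255],[[0,0,0],[0,0,4],255]]'
python3 -c "
from h import *
cv2.imwrite('pics/t4.png',env.grab_frame('top')[:,:,::-1]);cv2.imwrite('pics/s4.png',env.grab_frame('scene')[:,:,::-1])
g=PO+PX*-98
rel([g[0],g[1],55],-5.3)
crop('pics/s4.png',280,150,160,130,5,'pics/s4c.png')
crop('pics/t4.png',270,130,120,80,6,'pics/t4c.png')"
```

```text
time: 5.5
eef_pos: [597.6, -51.6, 62.3]
tcp_rot: [3.137, -0.144, 0.005]
wrist_force: [-1.0, -0.4, -1.9]
finger_gap: 8.0
time: 6.0
eef_pos: [598.4, -51.7, 58.4]
tcp_rot: [3.137, -0.144, 0.008]
wrist_force: [1.8, 0.4, 2.0]
finger_gap: 7.6
turn [ 0.0015 -0.0048  0.0005] shift [-1.1 -0.7  3.3] | at [598.4 -51.7  58.3] F [ 2.7 -0.3  2.5] gap 7.6 t 6.1 q6 -0.03
```

View pics/s4c.png

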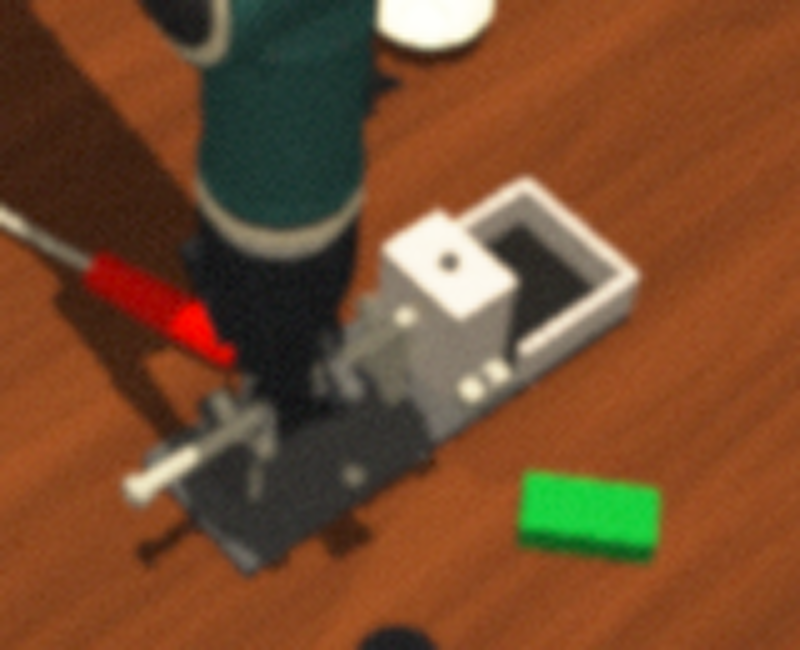

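View pics/t4c.png

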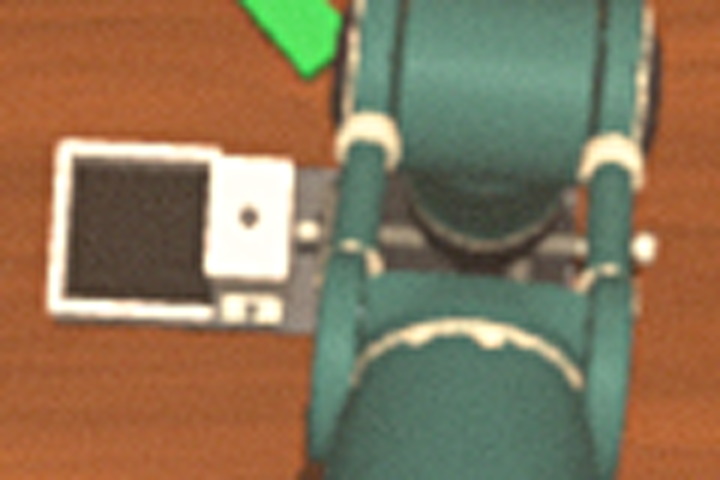

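Light contact at axis z≈63, with a sideways reaction of +x: the drift sits on one flank of the V. I'll let go so it settles, then see where it lies.

```bash
python3 -m handwheel '[[[0,0,0],[0,0,0],205],[[0,0,0],[0,0,0],190],[[0,0,0],[0,0,0],190],[[0,0,0],[0,0,0],190],[[0,0,0],[0,0,0],190]]'
python3 -c "
from h import *
cv2.imwrite('pics/t5.png',env.grab_frame('top')[:,:,::-1]);cv2.imwrite('pics/s5.png',env.grab_frame('scene')[:,:,::-1])
g=PO+PX*-98
rel([g[0],g[1],55],-5.3)
crop('pics/s5.png',290,190,110,80,7,'pics/s5c.png')
crop('pics/t5.png',270,140,120,55,6,'pics/t5c.png')"
```

```text
time: 6.6
eef_pos: [596.7, -51.6, 57.2]
tcp_rot: [3.137, -0.144, 0.002]
wrist_force: [-0.7, 0.5, 0.3]
finger_gap: 21.8
turn [ 0.0015 -0.0019  0.0005] shift [ 0.3 -0.7  2.4] | at [597.  -51.6  57.4] F [ 0.1  0.7 -0.6] gap 21.8 t 6.7 q6 -0.03
```

View pics/s5c.png

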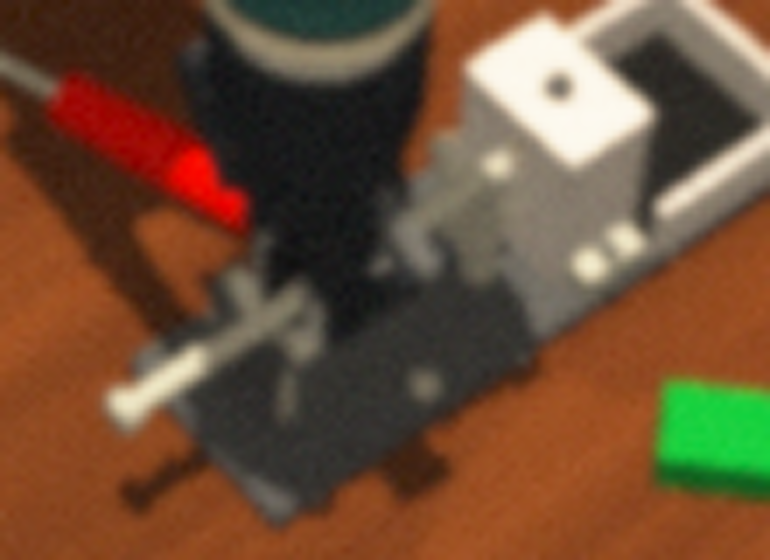

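View pics/t5c.png

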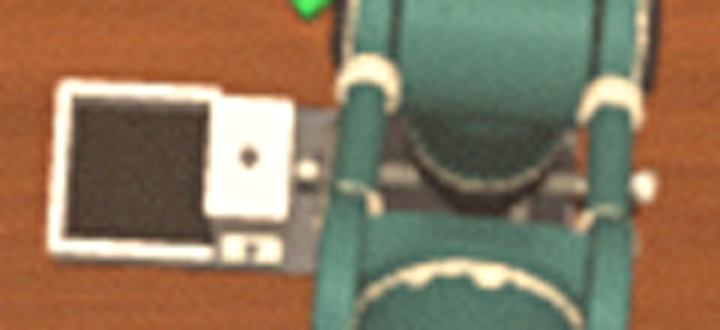

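```bash
python3 - <<'E'
from h import *
T=lambda x,y:(270+(x+.5)/6-.5,140+(y+.5)/6-.5)
S=lambda x,y:(290+(x+.5)/7-.5,190+(y+.5)/7-.5)
z=60
rr={"top":(onz("top",*T(656,187),z),onz("top",*T(296,170),z)),"scene":(onz("scene",*S(112,410),z),onz("scene",*S(510,158),z))}
for n,(h,t) in rr.items():
    d=t-h
    print(n,h.round(1),t.round(1),np.linalg.norm(d).round(1),np.degrees(np.arctan2(d[1],d[0])).round(2))
    for p in(h,t): print("   press",((p-PO)@PX).round(1),((p-PO)@PYv).round(1))
    e=np.array([596.9,-51.6,60]);u=d/np.linalg.norm(d);print("  tip ahead of tcp",((t-e)@u).round(1),"lateral tcp of rod",np.cross(u,e-h)[2].round(1))
for p,q in((("top",T(656,187)),("scene",S(112,410))),(("top",T(296,170)),("scene",S(510,158)))):
    a,d=ray(p[0],*p[1]);b,f=ray(q[0],*q[1]);t=np.linalg.lstsq(np.c_[d,-f],b-a,rcond=None)[0];print(((a+d*t[0]+b+f*t[1])/2).round(1))
E
```

```text
top [ 591.9 -142.2   60. ] [607.   43.4  60. ] 186.3 85.35
   press -189.4 -2.4
   press -3.1 -1.5
  tip ahead of tcp 95.5 lateral tcp of rod 2.3
scene [ 588.6 -141.2   60. ] [605.9  43.6  60. ] 185.6 84.66
   press -188.7 1.0
   press -3.1 -0.5
  tip ahead of tcp 95.6 lateral tcp of rod 0.1
[ 590.8 -142.3   63.8]
[606.6  43.2  61.1]
```

The drift now lies in the rests at z≈60–61, tip ≈3 before the mouth. It is about 1 mm off the jaws' centre, so I recentre and regrip.

```bash
python3 -m handwheel '[[[0,0,0],[1,0,1],190],[[0,0,0],[1,0,2],190],[[0,0,0],[1,0,2],225],[[0,0,0],[1,0,2],255],[[0,0,0],[1,0,2],255],[[0,0,0],[1,0,2],255],[[0,0,0],[1,0,2],255],[[0,0,0],[1,0,2],255]]'
python3 -c "
from h import *
g=PO+PX*-98
rel([g[0],g[1],55],-4.9)"
```

```text
time: 7.5
eef_pos: [598.7, -51.8, 55.8]
tcp_rot: [3.137, -0.144, 0.005]
wrist_force: [2.9, -0.1, -0.6]
finger_gap: 8.2
turn [ 0.0015 -0.0034 -0.0064] shift [-1.4 -0.7  0.8] | at [598.7 -51.8  55.8] F [ 2.9 -0.1 -0.6] gap 8.2 t 7.5 q6 -0.03
```

```bash
python3 -m handwheel '[[[0,0,0],[0.7,-1,0],255],[[0,0,0],[0.7,-2,0],255],[[0,0,0],[0.7,-3,0],255],[[0,0,0],[0.7,-4,0],255],[[0,0,0],[0.7,-5,0],255],[[0,0,0],[0.7,-6,0],255],[[0,0,0],[0.7,-7,0],255],[[0,0,0],[0.7,-8,0],255],[[0,0,0],[0.7,-8,0],255]]'
python3 -c "
from h import *
cv2.imwrite('pics/s6.png',env.grab_frame('scene')[:,:,::-1])
rel([598,-51,55],-4.9)
crop('pics/s6.png',290,190,110,80,7,'pics/s6c.png')"
```

```text
time: 8.4
eef_pos: [599.6, -43.5, 55.5]
tcp_rot: [3.137, -0.144, 0.004]
wrist_force: [1.6, -1.4, 2.5]
finger_gap: 7.9
turn [ 0.0012 -0.0023 -0.0065] shift [-0.9  7.5  0.5] | at [599.6 -43.6  55.5] F [ 1.2 -0.8  2.7] gap 8.3 t 8.45 q6 -0.02
```

View pics/s6c.png

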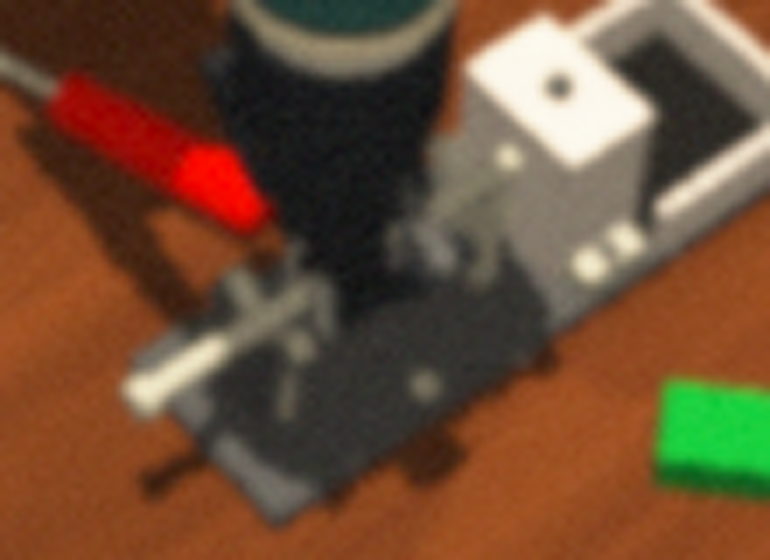

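The head has moved along by 8 and the tip is in the mouth, with no jam (F≈1–2 N). I continue in small steps.

```bash
for i in 1; do :; done; python3 -m handwheel '[[[0,0,0],[0,-1,-0.3],255],[[0,0,0],[0,-2,-0.3],255],[[0,0,0],[0,-3,-0.3],255],[[0,0,0],[0,-4,-0.3],255],[[0,0,0],[0,-5,-0.3],255],[[0,0,0],[0,-6,-0.3],255],[[0,0,0],[0,-7,-0.3],255],[[0,0,0],[0,-8,-0.3],255]]'
python3 -m handwheel '[[[0,0,0],[0,-1,0],255],[[0,0,0],[0,-2,0],255],[[0,0,0],[0,-3,0],255],[[0,0,0],[0,-4,0],255],[[0,0,0],[0,-5,0],255],[[0,0,0],[0,-6,0],255]]'
```

```text
time: 9.25
eef_pos: [599.9, -38.8, 55.7]
tcp_rot: [3.132, -0.143, 0.003]
wrist_force: [0.9, -13.8, 0.8]
finger_gap: 7.7
time: 9.85
eef_pos: [600.4, -32.9, 55.6]
tcp_rot: [3.132, -0.143, 0.002]
wrist_force: [1.5, -13.1, 1.1]
finger_gap: 7.6
```

The sleeve is sliding at ≈13 N, well below 60 N.

```bash
python3 -m handwheel '[[[0,0,0],[0,-1,0],255],[[0,0,0],[0,-2,0],255],[[0,0,0],[0,-3,0],255],[[0,0,0],[0,-4,0],255],[[0,0,0],[0,-5,0],255],[[0,0,0],[0,-6,0],255],[[0,0,0],[0,-7,0],255],[[0,0,0],[0,-8,0],255]]'
python3 -m handwheel '[[[0,0,0],[0,-1,0],255],[[0,0,0],[0,-2,0],255],[[0,0,0],[0,-3,0],255],[[0,0,0],[0,-4,0],255],[[0,0,0],[0,-5,0],255],[[0,0,0],[0,-6,0],255]]'
python3 -c "
from h import *
cv2.imwrite('pics/s7.png',env.grab_frame('scene')[:,:,::-1])
rel([598,-51,55],-4.9)
crop('pics/s7.png',290,170,130,100,6,'pics/s7c.png')"
```

```text
time: 10.65
eef_pos: [601.1, -25.0, 55.6]
tcp_rot: [3.132, -0.143, 0.002]
wrist_force: [0.1, -14.0, 0.7]
finger_gap: 7.8
time: 11.25
eef_pos: [601.9, -15.5, 55.6]
tcp_rot: [3.137, -0.144, 0.003]
wrist_force: [1.6, -1.3, 1.8]
finger_gap: 8.0
turn [ 0.0012 -0.0018 -0.0062] shift [-0.7 35.9  0.7] | at [602.  -15.3  55.6] F [ 0.2 -1.2  1.4] gap 8.4 t 11.3 q6 0.03
```

View pics/s7c.png

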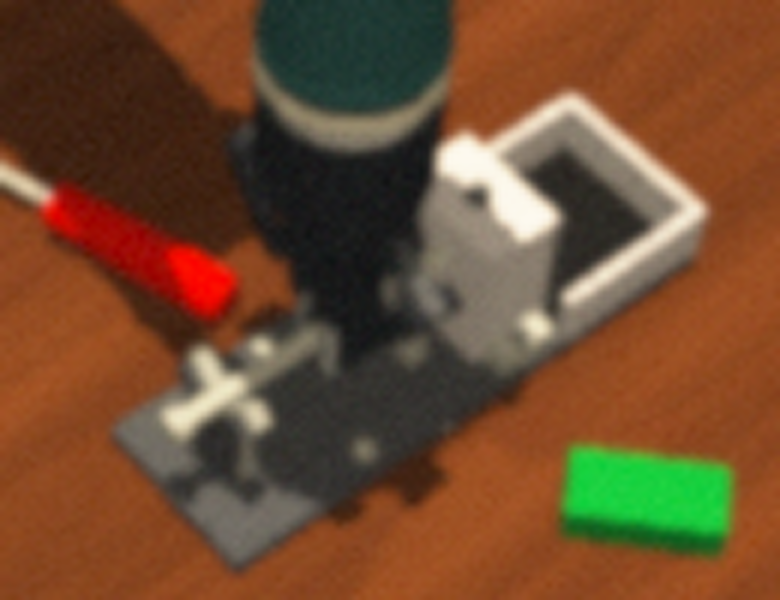

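The resistance has gone, so the sleeve is past the plunger. The tip is at about +33. Continuing slowly.

```bash
python3 -m handwheel '[[[0,0,0],[0,-1,0],255],[[0,0,0],[0,-2,0],255],[[0,0,0],[0,-3,0],255],[[0,0,0],[0,-4,0],255],[[0,0,0],[0,-5,0],255],[[0,0,0],[0,-6,0],255],[[0,0,0],[0,-7,0],255],[[0,0,0],[0,-7,0],255]]'
python3 -c "
from h import *
cv2.imwrite('pics/s8.png',env.grab_frame('scene')[:,:,::-1])
cv2.imwrite('pics/t8.png',env.grab_frame('top')[:,:,::-1])
rel([598,-51,55],-4.9)
crop('pics/s8.png',300,170,120,90,6,'pics/s8c.png');crop('pics/t8.png',270,140,120,55,6,'pics/t8c.png')"
```

```text
time: 12.1
eef_pos: [602.5, -8.7, 55.6]
tcp_rot: [3.137, -0.144, 0.003]
wrist_force: [0.4, -0.3, 1.9]
finger_gap: 8.0
turn [ 0.0012 -0.0018 -0.0065] shift [-0.6 42.6  0.7] | at [602.6  -8.7  55.6] F [-0.2 -0.6  0.8] gap 8.2 t 12.2 q6 0.04
```

View pics/s8c.png

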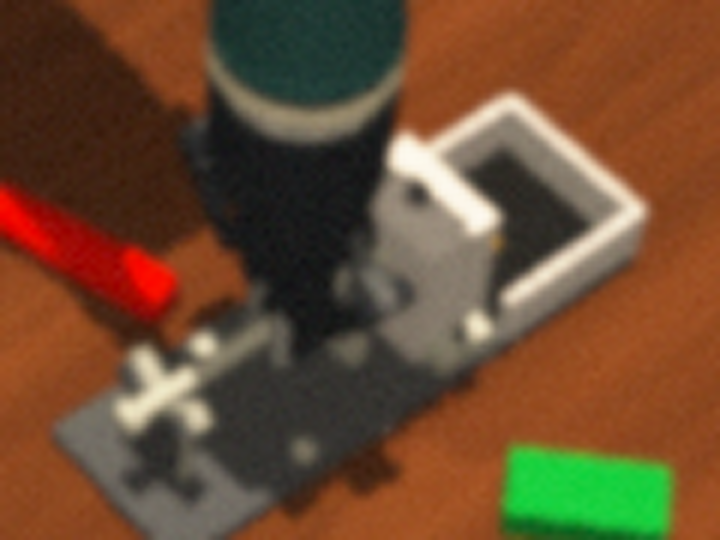

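View pics/t8c.png

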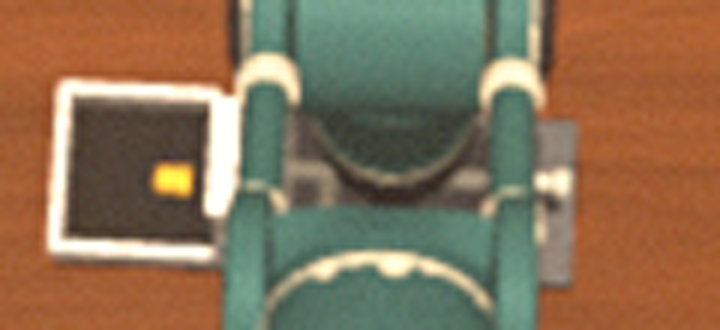

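The brass sleeve has appeared beyond the housing, at top px ~(299,170). Now I feel for the stop.

```bash
python3 -m handwheel '[[[0,0,0],[0,-0.7,0],255],[[0,0,0],[0,-1.4,0],255],[[0,0,0],[0,-2.1,0],255],[[0,0,0],[0,-2.8,0],255],[[0,0,0],[0,-3.5,0],255]]'
python3 -m handwheel '[[[0,0,0],[0,-0.7,0],255],[[0,0,0],[0,-1.4,0],255],[[0,0,0],[0,-2.1,0],255],[[0,0,0],[0,-2.8,0],255]]'
```

```text
time: 12.7
eef_pos: [602.9, -5.4, 55.6]
tcp_rot: [3.137, -0.144, 0.003]
wrist_force: [-0.7, -0.3, 0.6]
finger_gap: 7.8
time: 13.1
eef_pos: [603.2, -2.6, 55.6]
tcp_rot: [3.137, -0.144, 0.003]
wrist_force: [-0.7, -2.5, 0.4]
finger_gap: 8.0
```

```bash
python3 -m handwheel '[[[0,0,0],[0,-0.5,0],255],[[0,0,0],[0,-1,0],255],[[0,0,0],[0,-1.5,0],255],[[0,0,0],[0,-1.5,0],255]]'
```

```text
time: 13.5
eef_pos: [603.2, -2.0, 55.6]
tcp_rot: [3.135, -0.144, 0.002]
wrist_force: [-0.4, -4.8, 0.5]
finger_gap: 7.9
```

```bash
python3 -m handwheel '[[[0,0,0],[0,-0.7,0],255],[[0,0,0],[0,-1.4,0],255],[[0,0,0],[0,-2,0],255],[[0,0,0],[0,-2,0],255]]'
python3 -c "
from h import *
cv2.imwrite('pics/s9.png',env.grab_frame('scene')[:,:,::-1])
cv2.imwrite('pics/t9.png',env.grab_frame('top')[:,:,::-1])
crop('pics/s9.png',300,170,120,90,6,'pics/s9c.png');crop('pics/t9.png',270,140,120,55,6,'pics/t9c.png')"
```

```text
time: 13.9
eef_pos: [603.2, -1.8, 55.6]
tcp_rot: [3.133, -0.143, 0.002]
wrist_force: [-1.6, -10.3, 0.0]
finger_gap: 7.8
```

View pics/s9c.png

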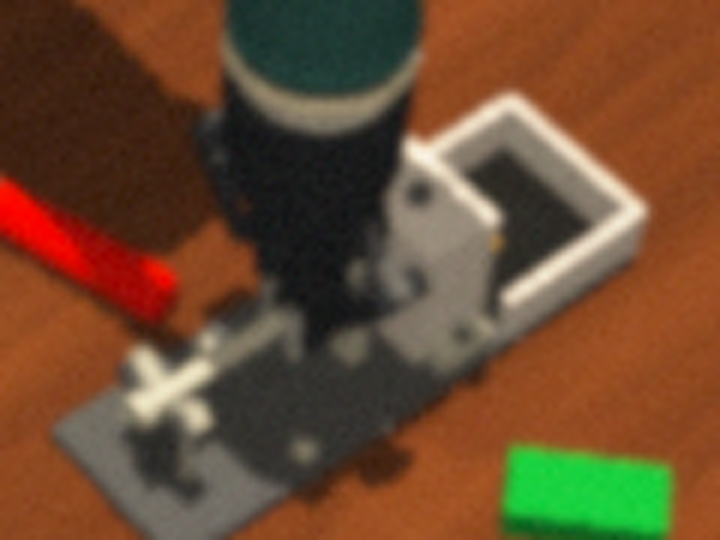

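View pics/t9c.png

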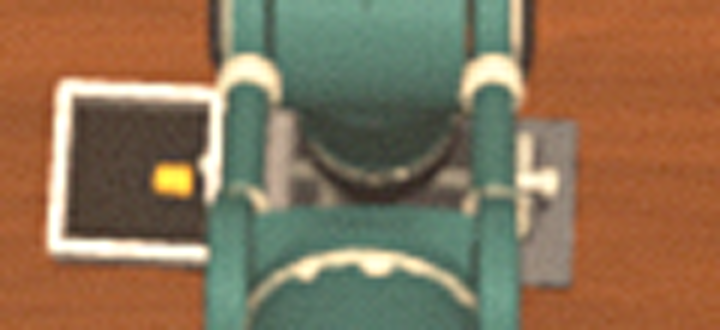

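The drift's head is up against the stop, since TCP motion has ended while the force rises. The tip shows at the tray edge and the sleeve lies unmoved in the tray. I press a little firmer and hold.

```bash
python3 -m handwheel '[[[0,0,0],[0,-0.7,0],255],[[0,0,0],[0,-1.3,0],255],[[0,0,0],[0,-1.3,0],255],[[0,0,0],[0,-1.3,0],255],[[0,0,0],[0,-1.3,0],255]]'
python3 -c "
from h import *
p=onz('top',270+172.5/6-.5,140+180.5/6-.5,17.5);print(p,(p-PO)@PX,(p-PO)@PYv)
g=np.array(env.get_state()['eef_pos']);print('tip est',(g-PO)@PX+95.2)"
```

```text
time: 14.5
eef_pos: [603.2, -1.6, 55.6]
tcp_rot: [3.131, -0.142, 0.002]
wrist_force: [-2.1, -15.2, 1.0]
finger_gap: 8.1
[612.56072139 110.88384118  17.5       ] 64.53528996449099 -1.3532612538421203
tip est 46.82358215484193
```

Held at 15 N for about 0.4 s; the sleeve is at press (64.5,-1.4), in the tray. Drawing back.

```bash
python3 -m handwheel '[[[0,0,0],[0,3,0],255],[[0,0,0],[0,8,0],255],[[0,0,0],[0,13,0],255],[[0,0,0],[0,18,0],255],[[0,0,0],[0,23,0],255],[[0,0,0],[0,28,0],255],[[0,0,0],[0,33,0],255],[[0,0,0],[0,38,0],255],[[0,0,0],[0,42,0],255],[[0,0,0],[0,42,0],255]]'
python3 -m handwheel '[[[0,0,0],[0,3,0],255],[[0,0,0],[0,6,0],255],[[0,0,0],[0,9,0],255],[[0,0,0],[0,12,0],255],[[0,0,0],[0,14,0],255],[[0,0,0],[0,14,0],255],[[0,0,0],[0,14,0],255]]'
python3 -c "
from h import *
g=np.array(env.get_state()['eef_pos']);print('tip est',(g-PO)@PX+95.2)"
```

```text
time: 15.5
eef_pos: [599.9, -40.5, 55.8]
tcp_rot: [3.136, -0.145, 0.003]
wrist_force: [0.9, 0.0, -0.2]
finger_gap: 8.2
time: 16.2
eef_pos: [598.7, -53.8, 55.8]
tcp_rot: [3.137, -0.145, 0.004]
wrist_force: [0.4, -0.2, -1.6]
finger_gap: 7.6
tip est -5.563931494967875
```

```bash
python3 -m handwheel '[[[0,0,0],[0,0,0],220],[[0,0,0],[0,0,0],200],[[0,0,0],[0,0,0],170],[[0,0,0],[0,0,0],140],[[0,0,0],[0,0,0],140],[[0,0,0],[0,0,0],140]]'
python3 -m handwheel '[[[0,0,0],[0,0,-10],140],[[0,0,0],[0,0,-30],140],[[0,0,0],[0,0,-60],140],[[0,0,0],[0,0,-100],140],[[0,0,0],[0,0,-140],140],[[0,0,0],[0,70,-160],140],[[0,0,0],[0,120,-160],140],[[0,0,0],[0,170,-160],140],[[0,0,0],[0,200,-160],140],[[0,0,0],[0,200,-160],140]]'
python3 -c "
from h import *
cv2.imwrite('pics/s10.png',env.grab_frame('scene')[:,:,::-1])
cv2.imwrite('pics/t10.png',env.grab_frame('top')[:,:,::-1])
crop('pics/s10.png',290,160,130,100,6,'pics/s10c.png');crop('pics/t10.png',270,140,120,55,6,'pics/t10c.png')"
```

```text
time: 16.8
eef_pos: [598.6, -53.6, 55.8]
tcp_rot: [3.137, -0.144, 0.003]
wrist_force: [0.1, 0.3, -0.6]
finger_gap: 38.7
time: 17.8
eef_pos: [579.2, -258.4, 217.5]
tcp_rot: [3.133, -0.153, 0.006]
wrist_force: [1.2, -0.5, 0.2]
finger_gap: 38.3
```

View pics/s10c.png

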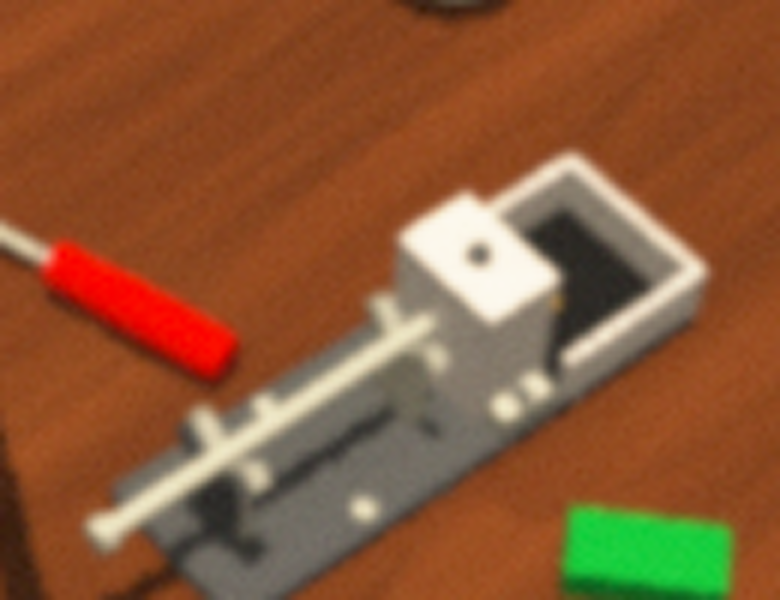

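View pics/t10c.png

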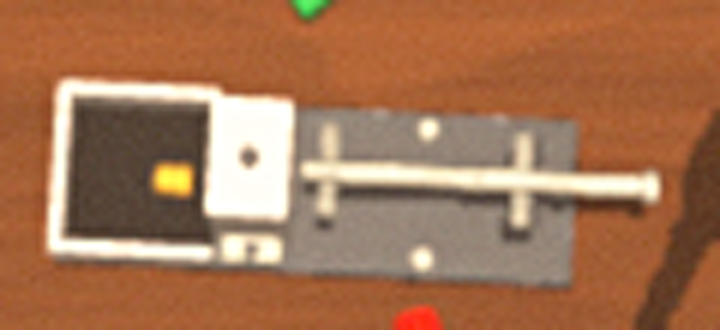

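View pics/s10.png

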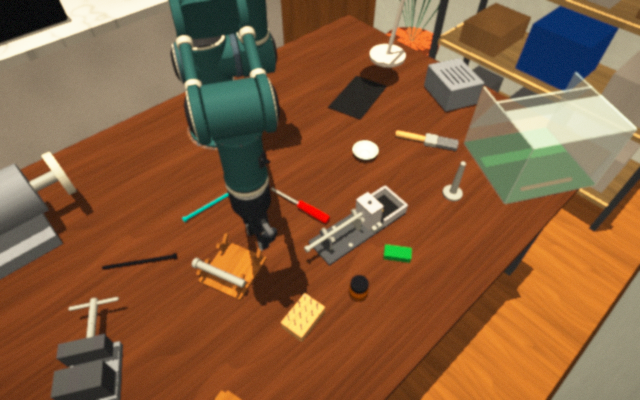

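The drift lies in both rests: tip at top px ~(320,168), head at ~(379,171). The sleeve is in the tray at (299,170), and the thick drift and the bystanders are where they were. A last numeric check, then I hand in.

```bash
python3 - <<'E'
from h import *
T=lambda x,y:(270+(x+.5)/6-.5,140+(y+.5)/6-.5)
S=lambda x,y:(290+(x+.5)/6-.5,160+(y+.5)/6-.5)
for n,f,pts in(("top",T,[(302,169),(661,187)]),("scene",S,[(437,319),(92,532)])):
    for q in pts:
        p=onz(n,*f(*q),60);print(n,((p-PO)@PX).round(1),((p-PO)@PYv).round(1))
s=env.get_state();print(s["qvel"].round(3),s["time"])
env.hand_in()
E
```

```text
top -6.2 -2.2
top -192.0 -2.5
scene -4.4 -2.0
scene -190.2 1.7
[ 0.045 -0.005  0.018  0.012  0.002  0.004] 17.9
the job is handed in; nothing more can be done
```

The sleeve is out in the catch tray and the slim drift is lying back in both V rests. I handed the job in at 17.9 s of the 61 s allowed; the hand-in gives no verdict.

- **Push:** I laid the drift in the rests, let go so it settled into them, regripped it and pushed in steps of 1 mm or less. The sleeve resisted with about 13–14 N and dropped out.
- **Depth stop:** The head met the stop with the tip about 47 mm past the near mouth. I held about 15 N there for roughly 0.4 s. The wrist force I read never passed about 16 N.
- **Drawing back:** I drew the drift back about 52 mm, released it and lifted the arm clear to the side.

**Last checks:**
- The tip is 4 to 6 mm short of the mouth in both views.
- The sleeve is in the tray at about x=64, y=-1 of the fixture. I measured this while the drift was on the stop, and it looked unmoved in the last picture.
- By eye in the last pictures, the thick drift and the bystanders are where they were. I did not measure them.
- The two views disagree by up to 4 mm on how far the head end is off the bore axis (-2.5 mm from above, +1.7 mm from the scene camera). The tip reads about 2 mm off in both. All of these are inside the 6 mm allowed, and calibration plus my own fixture axis estimate could explain most of it.
- Two smaller things also disagreed. The finger gap read about 8 mm on the 10 mm shank, though the hold never slipped. The arm was still turning slightly, at 0.045 rad/s on joint 1, when I handed in, well clear of everything.

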